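Load the lamp's filter well with two filter rings

TASK

Load the black flared filter well for the microscope lamp: drop the green filter ring in first so that it lies flat on the bottom, then drop the blue one in so that it lies flat on top of it. The filters hold glass, so bring each one down to the mouth before letting go, and leave the amber filter where it lies.

Things in the scene. Friction and masses are not known exactly. Their poses are not given: they have to be found in the camera images.
- filter_well: Black slick tube fixed to the table, open at the top, 62 mm high, on a steel base disc 92 mm across. Inner floor 6 mm above the table; bore 52 mm up to height 36 mm, then flaring to about 80 mm (88 mm outside) at the rim. A filter let go flat at the mouth within about 8 mm of the centre slides home by itself. Origin on its axis at table height, z up. The pale unflared beaker nearby is not it.
- filter_green: Filter ring to go in first: flat disc, aluminium rim with a round green glass flush in it (green on both faces). 46 mm diameter, 14 mm thick, about 50 g. Lies flat on the table at the start. Origin at the centre of the disc, 7 mm above its underside; z is the disc's axis (either face may be up).
- filter_blue: Filter ring to go in second: same shape, size and origin, with blue glass.
- filter_amber: Filter ring that stays where it lies: same shape, size and origin, with amber (orange) glass.
Not all that is in view belongs to the job. Leave any brown look-alike of the filter_green alone. Leave any brown look-alike of the filter_blue alone.

How it is judged:
On the way, in this order (a step that is already met when the one before it is completed fails the run):
1. the green filter lies flat on the floor of the well, let go, with the blue one not yet in the well (horizontal distance between filter_green and filter_well below 0.008 m and z of filter_green in the frame of filter_well below 0.018 m and angle between the z axis of filter_green and the z axis of filter_well, either way round below 0.17 rad and contact force between the fingers and filter_green below 0.1 N and horizontal distance between filter_blue and filter_well above 0.05 m), for 0.2 s.
2. the blue filter lies flat on the green one in the well, let go (horizontal distance between filter_blue and filter_well below 0.008 m and z of filter_blue in the frame of filter_well below 0.032 m and angle between the z axis of filter_blue and the z axis of filter_well, either way round below 0.17 rad and contact force between the fingers and filter_blue below 0.1 N), for 0.2 s.
At the end, for the whole second after the job is handed in: Both filters lie in the well as one column, within 8 mm of its axis, flat within about 10 degrees and at rest: green on the floor (its centre less than 18 mm above the table), blue on top of it (its centre 22 to 32 mm above the table). The amber filter is within 30 mm of where it started (horizontal distance between each of filter_green, filter_blue and filter_well below 0.008 m and z of filter_green in the frame of filter_well below 0.018 m and angle between the z axis of each of filter_green, filter_blue and the z axis of filter_well, either way round below 0.17 rad and z of filter_blue in the frame of filter_well between 0.022 and 0.032 m and linear speed of each of filter_green, filter_blue below 0.02 m/s and distance of filter_amber from where it was at the start of the episode below 0.03 m); the robot touches nothing.
It fails at once if the amber filter is pushed or carried more than 30 mm from its place (distance of filter_amber from where it was at the start of the episode above 0.03 m).
It fails at once if the green filter is dropped from well above the mouth or thrown (falls freely at over 1.5 m/s, some 110 mm of fall) (linear speed of filter_green above 1.5 m/s and contact force between the fingers and filter_green below 0.05 N).
It fails at once if the blue filter is dropped from well above the mouth or thrown (falls freely at over 1.5 m/s, some 110 mm of fall) (linear speed of filter_blue above 1.5 m/s and contact force between the fingers and filter_blue below 0.05 N).
It also fails if it takes over 54 s, if anything falls off the work surface, if the arm or the gripper's body presses on something with over 40 N, if the wrist force passes 120 N, or if a joint passes its speed limit or range.

ROBOT

A 6-joint arm with a two-finger parallel gripper is mounted at the origin on the work surface. World frame = base frame: x ahead of the robot, y to its left, z up, the work surface at z = 0. Lengths are in m, angles in rad, forces in N, time in s.
With the tool pointing down it reaches from about 0.35 to 0.85 m from the base axis. Payload 8.1 kg.
Tool frame: the origin (TCP) lies at the very end of the fingers, on their centre line; the grasp point (between the pads) lies robot.grip_point_offset behind it (robot.grip_point_offset is the distance from the TCP to the grasp point, in m); z points along the fingers, y is the line along which they close (so a half turn about z gives the same grasp; the last joint's range is limited). The gripper opens to 93 mm and grips with 3 to 60 N. Pads are 15 mm wide; open, the fingers measure 128 mm over their backs; the gripper's body (75 mm by 188 mm) begins 65 mm behind the grasp point.
Start: joints at [-1.317, 0.13, 1.488, -0, 1.523, -0.085], TCP at [0.199, -0.566, 0.219] pointing down, gripper open.
Joint ranges: [-2.96, 2.96], [-0.89, 2.26], [0.02, 2.5], [-1.34, 4.48], [0, 2.73], [-2.66, 2.66]. Speed limits (rad/s): [2.39, 2.39, 2.79, 3.14, 3.14, 3.14].

INTERFACE

Orientations are given as a rotation vector (axis times angle).
In Python, from plant import robot, eyes gives the robot as it stands. The module is installed in compiled form; this text tells all that it offers.
- The arm moves only by the tool apply_moves, never from a script. Its argument "steps" is one flat list of numbers, 7 for each row, row after row: the shift along the tool's x, y, z in units of 30 mm (1.0 is 30 mm), then the turn, a rotation vector about the tool's x, y, z in units of 6 degrees (1.0 is 6 degrees), then the opening in per cent of the stroke, from 0 (shut) to 100 (fully open). In form: [dx, dy, dz, ax, ay, az, fingers, dx, dy, dz, ax, ay, az, fingers, ...]. A call has 1 to 12 rows; each row shifts and turns the commanded pose from where the row before left it, along the tool's axes as they then stand; what a row does not reach is not made up. A row lasts 1/12 s, in which the tool goes at most 41.7 mm and 7.16 degrees, less where a joint would pass 70% of its speed; a pose out of reach is approached as far as the arm can. A call is refused whole if a number of a shift passes 1 or a number of a turn 1, either way. A call with a gripper value outside its range is refused whole. The fingers move at their own pace and stop on an object; "grip_force" is the grip in N (left out, the last holds). Time passes only in rows, so rows that do not move let the fingers close. It gives the time, the measured TCP pose, the force, the opening and the grip force at its end, in the units of the state.
- robot.read_state(): the state, without advancing time (a new reading comes with each control period).
- eyes.read_camera(name): name is "scene" or "top" or "wrist"; returns the picture (420x560x3 uint8, red, green, blue); there is no depth.
- eyes.calibration(name): a dict with "K" (3x3 intrinsics, pixels), "k1" (the pictures are not rectified: a ray, as slopes to the right and down, at radius r is drawn at 1 + k1 r^2 times it, then the intrinsics apply), "R" (3x3) and "t" (3): a world point X has camera coordinates R X + t. Camera axes: x right, y down, z forward; pixel columns grow to the right and rows downward; lengths in m; the calibration is good to about 2 mm. A picture is of the moment at which its call begins: read the wrist's pose just before it. calibration takes no time and is no camera call; for the wrist camera it gives the pose at the moment of the call.
- robot.close_job(): hands the job in; it is judged then, once.
Trained networks look in the newest picture that a camera, given by its name, has taken for a name from the list of things; names that differ only in an ending like _2 or _b are one class to them, and where a whole thing is asked for, a point or a joint stands for the part that bears it (a point fixed in the world has none). Each returns a list of dicts, best first, with "conf" (0 to 1); they miss things now and then, are a little off and sometimes report something else, mostly with a low value. They report only what shows in the picture. A call takes as long as a camera call. They do not tell look-alikes from the thing itself.
- eyes.search_frame(camera, thing): "rect" ([left, top, width, height] in pixels, round what is visible of it).
- eyes.place_of(camera, thing): "xy" ([column, row] in pixels: a listed point, or the origin of a listed thing).
The state is a dict: "t": time; "q": joint angles; "dq": joint speeds; "joint_torque": joint torques, N m; "tool_pos": TCP position; "orientation": TCP orientation; "force": force on the tool from outside, world axes, zero at the start; "wrist_torque": the same for the moment, N m; "opening": finger opening in m; "gripper_force": force on a finger pad.
Only numpy, scipy, OpenCV 4.12 (cv2) and the standard library are available. Lean on these libraries where they do the work, as an engineer would, in place of code of your own. Each camera call takes 0.05 s, during which the arm holds its last target. There are 200 camera calls.

## Working session

There is one attempt and no reset: what is moved stays moved. The work goes in short steps, Python scripts to look and compute and a tool call to move; the robot and the scene stay as the last step left them, time stands still between calls to the robot, and variables do not carry over. Pictures are saved under pics/ and viewed, at most 10 in all, crops included, and the job is handed in when it is done.

Besides the shell and the picture viewer there is one more tool, called after "Request:" as a command line: name --argument value ..., lists and objects as JSON in quotes. apply_moves: Moves the arm, as the interface text tells. Its arguments: {"type":"object","properties":{"steps":{"type":"array"},"grip_force":{"type":"number"}},"required":["steps"]}

```bash
mkdir -p pics; cat > h.py <<'E'
import numpy as np, cv2
from plant import robot, eyes
from scipy.spatial.transform import Rotation as Rn
def ray(cam,uv,c=None):
    c=c or eyes.calibration(cam); K=np.array(c["K"]);k=c["k1"]
    d=np.linalg.solve(K,[uv[0],uv[1],1.])[:2]; s=d.copy()
    for _ in range(30): s=d/(1+k*(s@s))
    R=np.array(c["R"]);t=np.array(c["t"])
    return -R.T@t, R.T@np.array([s[0],s[1],1.])
def onz(cam,uv,z,c=None):
    o,d=ray(cam,uv,c); return o+d*(z-o[2])/d[2]
def proj(cam,X,c=None):
    c=c or eyes.calibration(cam); p=np.array(c["R"])@X+np.array(c["t"]); s=p[:2]/p[2]; s=s*(1+c["k1"]*(s@s))
    return (np.array(c["K"])@[s[0],s[1],1])[:2]
def save(cam,n):
    im=eyes.read_camera(cam); cv2.imwrite(f"pics/{n}.png",im[:,:,::-1]); return im
E
python3 - <<'E'
from h import *
a=save("top","t0");b=save("scene","s0")
cv2.imwrite("pics/ts0.png",cv2.resize(np.vstack([a,b])[:,:,::-1],(446,600) ) )
print(robot.grip_point_offset, robot.read_state())
for cam in("top","scene"):
  for th in("filter_green","filter_blue","filter_amber","filter_well"):
    z=0.0 if th=="filter_well" else .007
    for r in eyes.place_of(cam,th): print(cam,th,r,onz(cam,r["xy"],z).round(4))
E
```

```text
0.0188 {'t': 0.1, 'q': array([-1.31743971e+00,  1.31090878e-01,  1.48916784e+00,  3.60777655e-05,
        1.52302070e+00, -8.54190457e-02]), 'dq': array([ 0.00138614, -0.00250952, -0.00429638,  0.00121327,  0.00180573,
        0.00016477]), 'joint_torque': array([ 1.02250193e-03, -5.61342359e+01, -4.93092620e+01,  7.70175434e-02,
        2.92624271e-02, -6.39090513e-05]), 'tool_pos': array([ 0.19929181, -0.5653836 ,  0.21769063]), 'orientation': array([-3.09497137e+00, -5.29319882e-01,  1.65725936e-04]), 'force': array([0.66804802, 0.46417956, 0.44173102]), 'wrist_torque': array([-0.00765273, -0.02539559,  0.02039896]), 'gripper_force': 0.0, 'opening': 0.09320711441865887}
top filter_green {'xy': [211.3, 261.7], 'conf': 0.83} [0.4411 0.1575 0.007 ]
top filter_green {'xy': [255.2, 247.9], 'conf': 0.54} [0.4708 0.0586 0.007 ]
top filter_blue {'xy': [362.3, 224.7], 'conf': 0.67} [ 0.5199 -0.1853  0.007 ]
top filter_blue {'xy': [392.9, 257.7], 'conf': 0.57} [ 0.4442 -0.2521  0.007 ]
top filter_amber {'xy': [173.8, 254.6], 'conf': 0.88} [0.4581 0.242  0.007 ]
top filter_well {'xy': [217.3, 189.8], 'conf': 0.82} [0.6056 0.1451 0.    ]
scene filter_green {'xy': [276.5, 181.7], 'conf': 0.81} [0.4685 0.0675 0.007 ]
scene filter_green {'xy': [293.8, 154.8], 'conf': 0.53} [0.4495 0.1462 0.007 ]
scene filter_blue {'xy': [152.5, 281.9], 'conf': 0.94} [ 0.446  -0.2535  0.007 ]
scene filter_blue {'xy': [205.4, 286.0], 'conf': 0.72} [ 0.5251 -0.1946  0.007 ]
scene filter_amber {'xy': [325.3, 130.5], 'conf': 0.57} [0.4578 0.2468 0.007 ]
scene filter_well {'xy': [348.8, 197.6], 'conf': 0.71} [0.6045 0.1404 0.    ]
```

View pics/t0.png

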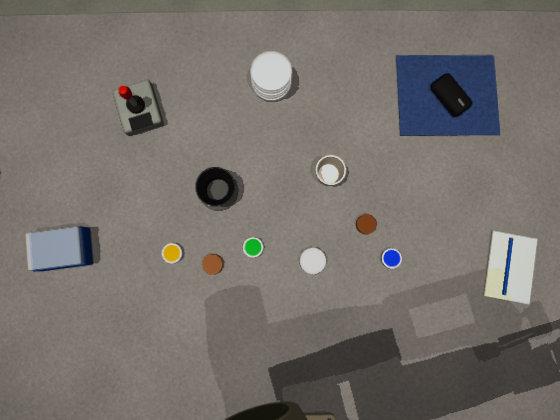

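View pics/s0.png

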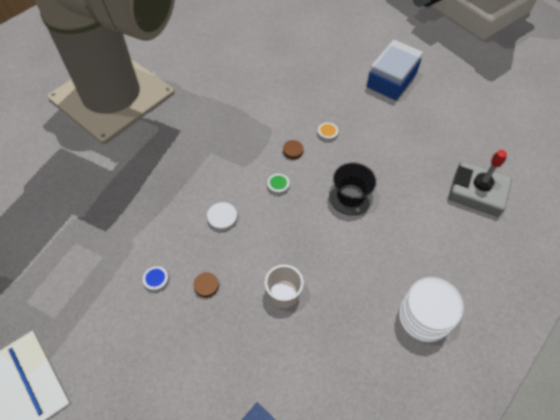

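Candidates in the top image:
- **Green:** (253,247) is the green filter. Its look-alikes are the brown disc at (212,264) and the white disc at (313,261).
- **Blue:** (392,258) is the blue filter. Its look-alike is the brown disc at (366,224).
- **Amber:** (172,253).
- **Well:** the black flared tube at (216,188). The pale beaker at (331,170) is not it.

I chose by glass colour. Next I'll refine the positions and check the choice in a close crop.

```bash
python3 - <<'E'
from h import *
for cam in("top","scene"):
    im=cv2.imread(f"pics/{cam[0]}0.png"); hsv=cv2.cvtColor(im,cv2.COLOR_BGR2HSV)
    for n,lo,hi,box in(("green",50,75,None),("blue",110,128,None),("amber",12,25,None)):
        m=cv2.inRange(hsv,(lo,170,120),(hi,255,255))
        k,l,s,c=cv2.connectedComponentsWithStats(m)
        for i in range(1,k):
            if s[i,4]>60: print(cam,n,s[i],c[i].round(1),onz(cam,c[i],.014).round(4))
    # well dark blob
    u,v=((216,188) if cam=="top" else (352,190))
    m=np.zeros(im.shape[:2],np.uint8); g=im.max(2)
    m[v-45:v+45,u-45:u+45]=(g[v-45:v+45,u-45:u+45]<60)*255
    k,l,s,c=cv2.connectedComponentsWithStats(m); i=1+s[1:,4].argmax()
    print(cam,"well",s[i],c[i].round(1)); 
    cs,_=cv2.findContours((l==i).astype(np.uint8),0,2); h=cv2.convexHull(max(cs,key=len)); e=cv2.fitEllipse(h); print(e,onz(cam,e[0],.062).round(4))
im=cv2.imread("pics/t0.png"); cv2.imwrite("pics/c0.png",cv2.resize(im[150:285,150:410],(780,405),interpolation=cv2.INTER_CUBIC))
E
```

```text
top green [245 239  16  16 199] [252.7 246.6] [0.4734 0.0639 0.014 ]
top blue [384 250  16  16 203] [391.4 257.8] [ 0.444 -0.247  0.014]
top amber [164 245  16  16 204] [171.3 252.6] [0.4624 0.2461 0.014 ]
top amber [203 255  19  19 272] [212.2 263.7] [0.4365 0.1545 0.014 ]
top well [ 196  167   43   41 1079] [216.3 186.8]
((216.80316162109375, 187.7031707763672), (39.095584869384766, 44.257999420166016), 127.56234741210938) [0.6002 0.1389 0.062 ]
scene blue [147 270  17  15 204] [154.8 277.1] [ 0.4454 -0.2455  0.014 ]
scene well [ 334  164   41   51 1347] [353.7 185.8]
((354.28558349609375, 187.56455993652344), (42.44353103637695, 50.95624542236328), 168.210693359375) [0.6168 0.1284 0.062 ]
```

View pics/c0.png

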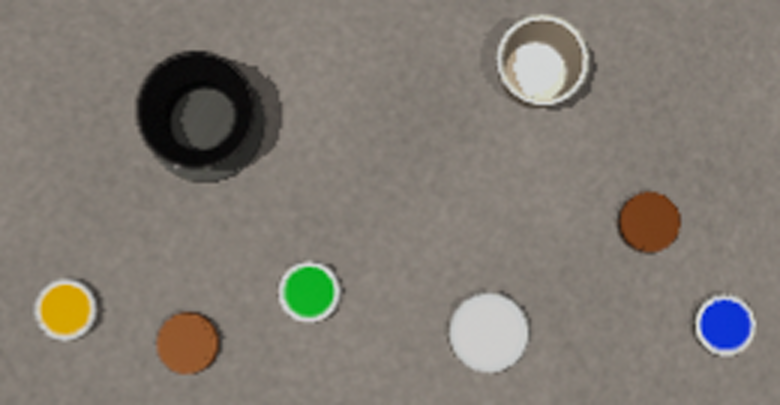

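The crop confirms the choice: green filter at top px (253,247), blue at (392,258), and the black flared well with its rim centre near (215,186) and floor near (218,190).

```bash
cat >> h.py <<'E'
def plan(target,yaw=None):
    "shift to target in tool axes, units of 30 mm; assumes level tool. yaw: wanted world angle of tool y"
    s=robot.read_state(); R=Rn.from_rotvec(s["orientation"]).as_matrix()
    d=R.T@(np.array(target)-s["tool_pos"])/.03
    print("t",s["t"],"pos",s["tool_pos"].round(4),"yax",R[:,1].round(3),"zax",R[:,2].round(3),"units",d.round(2),"open",round(s["opening"],4),"gf",s["gripper_force"])
E
python3 - <<'E'
from h import *
print(onz("top",(215,186.3),.062),onz("top",(218.3,189.7),.006))
plan([.473,.064,.16])
c=eyes.calibration("wrist");R=Rn.from_rotvec(robot.read_state()["orientation"]).as_matrix()
cp=-np.array(c["R"]).T@np.array(c["t"]);print("cam in tool",R.T@(cp-robot.read_state()["tool_pos"]),R.T@np.array(c["R"]).T,c["K"])
E
```

```text
[0.60331342 0.14279058 0.062     ] [0.60478797 0.14206637 0.006     ]
t 0.5 pos [ 0.1994 -0.5659  0.2186] yax [ 0.332 -0.943 -0.   ] zax [-0.  0. -1.] units [ 15.58 -16.77   1.95] open 0.0931 gf 0.0
cam in tool [ 0.07049376  0.00064235 -0.16617916] [[ 4.87607178e-04 -9.67522480e-01 -2.52784519e-01]
 [ 9.99999865e-01  4.25891017e-04  2.98863154e-04]
 [-1.81498164e-04 -2.52784631e-01  9.67522557e-01]] [[378.77895486   0.         280.84922341]
 [  0.         378.77895486 210.63290356]
 [  0.           0.           1.        ]]
```

Request:
apply_moves --steps '[0.5, -0.5, 0.1, 0, 0, 0, 100, 0.87, -0.93, 0.1, 0, 0, 0, 100, 0.87, -0.93, 0.1, 0, 0, 0, 100, 0.87, -0.93, 0.1, 0, 0, 0, 100, 0.87, -0.93, 0.1, 0, 0, 0, 100, 0.87, -0.93, 0.1, 0, 0, 0, 100, 0.87, -0.93, 0.1, 0, 0, 0, 100, 0.87, -0.93, 0.1, 0, 0, 0, 100, 0.87, -0.93, 0.1, 0, 0, 0, 100, 0.87, -0.93, 0.1, 0, 0, 0, 100, 0.87, -0.93, 0.1, 0, 0, 0, 100, 0.87, -0.93, 0.1, 0, 0, 0, 100]'

```text
t: 1.5
tool_pos: [0.3778, -0.1602, 0.1829]
orientation: [3.096, 0.529, 0.001]
force: [0.4, 0.8, -0.2]
opening: 0.0928
gripper_force: 0.0
```

Request:
apply_moves --steps '[0.87, -0.93, 0.1, 0, 0, 0, 100, 0.87, -0.93, 0.1, 0, 0, 0, 100, 0.87, -0.93, 0.1, 0, 0, 0, 100, 0.87, -0.93, 0.1, 0, 0, 0, 100, 0.87, -0.93, 0.1, 0, 0, 0, 100, 0.6, -0.7, 0.1, 0, 0, 0, 100, 0.3, -0.4, 0.1, 0, 0, 0, 100, 0, 0, 0, 0, 0, 0, 100, 0, 0, 0, 0, 0, 0, 100]'

```text
t: 2.25
tool_pos: [0.4684, 0.0536, 0.1615]
orientation: [3.096, 0.533, -0.001]
force: [-0.6, -0.0, -0.1]
opening: 0.0929
gripper_force: 0.0
```

```bash
cat >> h.py <<'E'
def blob(cam,lo,hi,z,name):
    c=eyes.calibration(cam); im=save(cam,name)
    hsv=cv2.cvtColor(im,cv2.COLOR_RGB2HSV); m=cv2.inRange(hsv,(lo,150,80),(hi,255,255))
    k,l,s,ce=cv2.connectedComponentsWithStats(m)
    for i in range(1,k):
        if s[i,4]>200: print(s[i],ce[i].round(1),onz(cam,ce[i],z,c).round(4))
E
python3 - <<'E'
from h import *
blob("wrist",50,75,.014,"w1"); plan([.473,.064,.16])
E
```

```text
[ 249  165   42   42 1372] [269.7 185.5] [0.4752 0.0652 0.014 ]
t 2.3 pos [0.4683 0.0529 0.1616] yax [ 0.333 -0.943  0.   ] zax [-0. -0. -1.] units [ 0.27 -0.3   0.05] open 0.093 gf 0.0
```

View pics/w1.png

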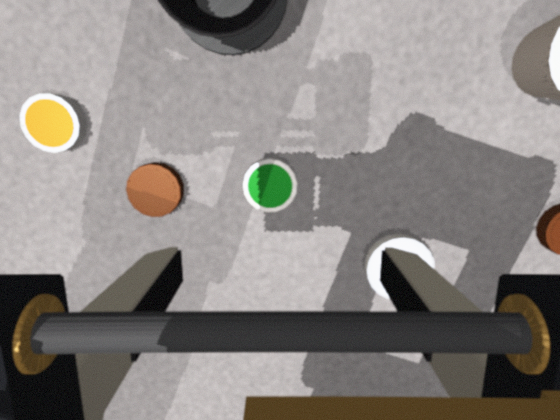

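Close up, the green filter shows at (270,185), the brown look-alike at (154,190) and the white disc at (400,265). The fingers fit between them, so I'll go down and grip.

Request:
apply_moves --steps '[0.2, -0.15, 0.5, 0, 0, 0, 100, 0.15, -0.15, 0.9, 0, 0, 0, 100, 0, 0, 1, 0, 0, 0, 100, 0, 0, 1, 0, 0, 0, 100, 0, 0, 0.9, 0, 0, 0, 100, 0, 0, 0.5, 0, 0, 0, 100, 0, 0, 0.3, 0, 0, 0, 100, 0, 0, 0.15, 0, 0, 0, 100, 0, 0, 0, 0, 0, 0, 100, 0, 0, 0, 0, 0, 0, 100]'

```text
t: 3.13
tool_pos: [0.4764, 0.0647, 0.0053]
orientation: [3.097, 0.529, 0.002]
force: [-0.5, 0.1, -0.1]
opening: 0.0928
gripper_force: 0.0
```

Request:
apply_moves --steps '[0, 0, 0, 0, 0, 0, 40, 0, 0, 0, 0, 0, 0, 40, 0, 0, 0, 0, 0, 0, 30, 0, 0, 0, 0, 0, 0, 30, 0, 0, 0, 0, 0, 0, 30, 0, 0, 0, 0, 0, 0, 30, 0, 0, 0, 0, 0, 0, 30, 0, 0, 0, 0, 0, 0, 30]' --grip_force 15

```text
t: 3.8
tool_pos: [0.4755, 0.0652, 0.0041]
orientation: [-3.097, -0.53, 0.0]
force: [-0.3, 0.1, 0.2]
opening: 0.0458
gripper_force: 15.0
```

Request:
apply_moves --steps '[0, 0, -0.4, 0, 0, 0, 30, 0, 0, -0.8, 0, 0, 0, 30, 0, 0, -1, 0, 0, 0, 30, 0.3, -0.1, -0.9, 0, 0, 0, 30, 0.6, -0.2, -0.7, 0, 0, 0, 30, 0.7, -0.3, -0.5, 0, 0, 0, 30, 0.6, -0.3, 0, 0, 0, 0, 30, 0.3, -0.1, 0, 0, 0, 0, 30, 0, 0, 0, 0, 0, 0, 30, 0, 0, 0, 0, 0, 0, 30]'

```text
t: 4.63
tool_pos: [0.5353, 0.1181, 0.1319]
orientation: [3.096, 0.531, -0.004]
force: [-0.3, 0.0, -0.5]
opening: 0.0455
gripper_force: 15.0
```

```bash
python3 - <<'E'
from h import *
c=eyes.calibration("wrist"); im=save("wrist","w2"); plan([.604,.142,.134])
for r in eyes.place_of("wrist","filter_well"): print(r, onz("wrist",r["xy"],0,c))
for X in((.604,.142,.062),(.604,.142,.006)): print(proj("wrist",np.array(X),c))
E
```

```text
t 4.6833 pos [0.5349 0.1178 0.1317] yax [ 0.333 -0.943 -0.   ] zax [-0.003 -0.001 -1.   ] units [ 2.44  0.   -0.08] open 0.0452 gf 14.99992311000824
{'xy': [278.0, 105.3], 'conf': 0.55} [0.6051179 0.1444044 0.       ]
[280.4005275  107.18863087]
[280.49755625 107.80252473]
```

View pics/w2.png

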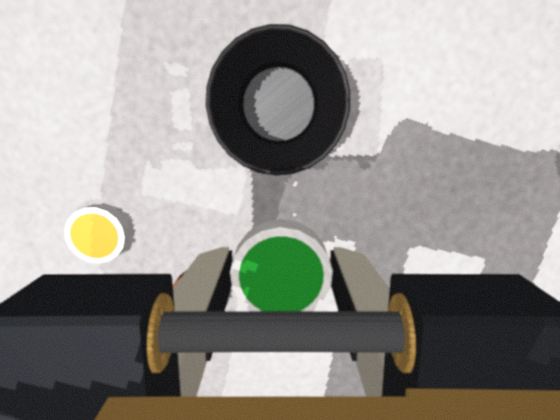

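The wrist view shows the well's rim centred near (279.5,100) and its floor near (279.5,103). The gripped green disc is level at (281,274).

```bash
python3 - <<'E'
from h import *
p=robot.read_state()["tool_pos"]
a=onz("wrist",(279.5,100),.062);b=onz("wrist",(279.5,103),.006);g=onz("wrist",(281,274),.1417)
print(a,b,g,g-p); w=(a+b)/2
plan([*(w[:2]-(g-p)[:2]),.066])
# rim fit by dark hull
im=cv2.imread("pics/w2.png").max(2); m=np.zeros_like(im); m[10:180,195:365]=(im[10:180,195:365]<45)*255
cs,_=cv2.findContours(m,0,2); e=cv2.fitEllipse(cv2.convexHull(max(cs,key=len))); print(e,onz("wrist",e[0],.062))
E
```

```text
[0.60736268 0.14333434 0.062     ] [0.60662883 0.14329079 0.006     ] [0.53560583 0.11708349 0.1417    ] [ 0.00072394 -0.0005745   0.00983115]
t 4.7333 pos [0.5349 0.1177 0.1319] yax [ 0.332 -0.943 -0.   ] zax [-0.003 -0.001 -1.   ] units [ 2.54 -0.03  2.19] open 0.0454 gf 14.999918639659882
((277.18359375, 100.42373657226562), (134.50416564941406, 144.89427185058594), 176.8978729248047) [0.60667494 0.14455742 0.062     ]
```

Request:
apply_moves --steps '[0.4, 0, 0, 0, 0, 0, 30, 0.7, 0, 0, 0, 0, 0, 30, 0.7, -0.05, 0, 0, 0, 0, 30, 0.5, 0, 0.2, 0, 0, 0, 30, 0.2, 0, 0.6, 0, 0, 0, 30, 0, 0, 0.7, 0, 0, 0, 30, 0, 0, 0.5, 0, 0, 0, 30, 0, 0, 0.2, 0, 0, 0, 30, 0, 0, 0, 0, 0, 0, 30, 0, 0, 0, 0, 0, 0, 30]'

```text
t: 5.57
tool_pos: [0.6061, 0.1442, 0.0672]
orientation: [3.097, 0.529, -0.001]
force: [-0.8, 0.5, -0.9]
opening: 0.0456
gripper_force: 15.0
```

```bash
python3 - <<'E'
from h import *
plan([.6065,.144,.066]); print(robot.read_state()["force"])
E
```

```text
t 5.5667 pos [0.6061 0.1442 0.0672] yax [ 0.332 -0.943 -0.   ] zax [-0.001 -0.    -1.   ] units [0.01 0.01 0.04] open 0.0456 gf 14.999973624944687
[-0.76986469  0.52336539 -0.85013614]
```

Centred to within 1 mm. Lower by 1 mm, open, then retreat up and back to look.

Request:
apply_moves --steps '[0, 0, 0.04, 0, 0, 0, 30, 0, 0, 0, 0, 0, 0, 70, 0, 0, 0, 0, 0, 0, 100, 0, 0, 0, 0, 0, 0, 100, 0, 0, 0, 0, 0, 0, 100, 0, 0, -0.5, 0, 0, 0, 100, 0, 0, -0.9, 0, 0, 0, 100, -0.4, 0, -0.8, 0, 0, 0, 100, -0.8, 0, -0.4, 0, 0, 0, 100, -0.8, 0, 0, 0, 0, 0, 100, -0.4, 0, 0, 0, 0, 0, 100, 0, 0, 0, 0, 0, 0, 100]'

```text
t: 6.57
tool_pos: [0.5371, 0.1203, 0.1445]
orientation: [3.097, 0.529, 0.0]
force: [-0.4, -1.0, 0.1]
opening: 0.093
gripper_force: 0.0
```

```bash
python3 - <<'E'
from h import *
plan([.444,-.247,.16]); blob("wrist",50,75,.020,"w3")
E
```

```text
t 6.5667 pos [0.5371 0.1203 0.1445] yax [ 0.332 -0.943  0.   ] zax [ 0. -0. -1.] units [-7.   10.52 -0.52] open 0.093 gf 0.0
[ 258   82   48   50 1836] [281.5 106.3] [0.6075 0.1438 0.02  ]
```

View pics/w3.png

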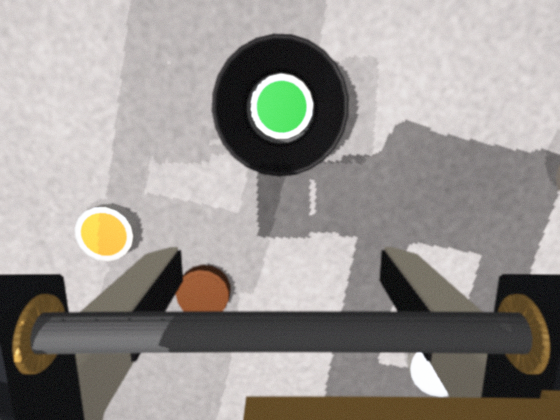

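The green ring shows as a round disc at (281,106), concentric in the well at floor level, so it is seated. On to blue.

Request:
apply_moves --steps '[-0.3, 0.4, -0.05, 0, 0, 0, 100, -0.6, 0.9, -0.05, 0, 0, 0, 100, -0.6, 0.9, -0.05, 0, 0, 0, 100, -0.6, 0.9, -0.05, 0, 0, 0, 100, -0.6, 0.9, -0.05, 0, 0, 0, 100, -0.6, 0.9, -0.05, 0, 0, 0, 100, -0.6, 0.9, -0.05, 0, 0, 0, 100, -0.6, 0.9, -0.05, 0, 0, 0, 100, -0.6, 0.9, -0.05, 0, 0, 0, 100, -0.6, 0.9, 0, 0, 0, 0, 100, -0.6, 0.9, 0, 0, 0, 0, 100, -0.5, 0.7, 0, 0, 0, 0, 100]'

```text
t: 7.62
tool_pos: [0.447, -0.2354, 0.1577]
orientation: [3.096, 0.529, 0.001]
force: [-0.2, 0.2, -0.5]
opening: 0.0932
gripper_force: 0.0
```

Request:
apply_moves --steps '[-0.2, 0.3, 0, 0, 0, 0, 100, 0, 0, 0, 0, 0, 0, 100, 0, 0, 0, 0, 0, 0, 100, 0, 0, 0, 0, 0, 0, 100]'

```text
t: 7.95
tool_pos: [0.4448, -0.2422, 0.1573]
orientation: [-3.096, -0.531, -0.0]
force: [-0.1, -0.1, 1.2]
opening: 0.0934
gripper_force: 0.0
```

```bash
python3 - <<'E'
from h import *
blob("wrist",110,128,.014,"w4"); plan([.4445,-.2465,.004])
E
```

```text
[ 264  178   43   43 1433] [284.7 198.9] [ 0.4459 -0.2459  0.014 ]
t 8.0 pos [ 0.4448 -0.242   0.1573] yax [ 0.334 -0.943 -0.001] zax [-0.     0.001 -1.   ] units [-0.06  0.14  5.11] open 0.0932 gf 0.0
```

View pics/w4.png

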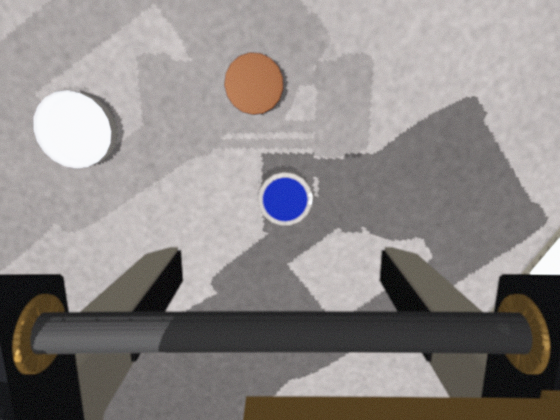

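The blue filter shows at (285,199) with clear space on both finger sides. The brown look-alike at (254,83) stays out of the way.

Request:
apply_moves --steps '[0, 0.14, 0.5, 0, 0, 0, 100, 0, 0, 0.9, 0, 0, 0, 100, 0, 0, 1, 0, 0, 0, 100, 0, 0, 1, 0, 0, 0, 100, 0, 0, 0.8, 0, 0, 0, 100, 0, 0, 0.5, 0, 0, 0, 100, 0, 0, 0.25, 0, 0, 0, 100, 0, 0, 0.15, 0, 0, 0, 100, 0, 0, 0, 0, 0, 0, 100, 0, 0, 0, 0, 0, 0, 100]'

```text
t: 8.83
tool_pos: [0.4466, -0.2473, 0.0055]
orientation: [3.095, 0.531, 0.002]
force: [0.0, 0.2, -0.2]
opening: 0.093
gripper_force: 0.0
```

Request:
apply_moves --steps '[0, 0, 0, 0, 0, 0, 40, 0, 0, 0, 0, 0, 0, 40, 0, 0, 0, 0, 0, 0, 30, 0, 0, 0, 0, 0, 0, 30, 0, 0, 0, 0, 0, 0, 30, 0, 0, 0, 0, 0, 0, 30, 0, 0, 0, 0, 0, 0, 30, 0, 0, 0, 0, 0, 0, 30]' --grip_force 15

```text
t: 9.5
tool_pos: [0.4456, -0.2473, 0.0044]
orientation: [-3.097, -0.53, 0.0]
force: [-0.4, 0.3, 0.0]
opening: 0.0456
gripper_force: 15.0
```

Request:
apply_moves --steps '[0, 0, -0.4, 0, 0, 0, 30, 0, 0, -0.8, 0, 0, 0, 30, 0, 0, -1, 0, 0, 0, 30, 0, 0, -1, 0, 0, 0, 30, 0, 0, -0.7, 0, 0, 0, 30, 0, 0, -0.4, 0, 0, 0, 30, 0, 0, 0, 0, 0, 0, 30, 0, 0, 0, 0, 0, 0, 30]'

```text
t: 10.17
tool_pos: [0.4458, -0.2474, 0.1336]
orientation: [3.096, 0.53, 0.001]
force: [0.5, 0.2, -1.2]
opening: 0.0451
gripper_force: 15.0
```

```bash
python3 - <<'E'
from h import *
plan([.541,.1215,.134])
E
```

```text
t 10.1667 pos [ 0.4458 -0.2474  0.1336] yax [ 0.332 -0.943  0.001] zax [ 0.001 -0.001 -1.   ] units [  7.08 -10.54  -0.02] open 0.0451 gf 14.999855160713196
```

Request:
apply_moves --steps '[0.3, -0.4, 0, 0, 0, 0, 30, 0.6, -0.9, 0, 0, 0, 0, 30, 0.6, -0.9, 0, 0, 0, 0, 30, 0.6, -0.9, 0, 0, 0, 0, 30, 0.6, -0.9, 0, 0, 0, 0, 30, 0.6, -0.9, 0, 0, 0, 0, 30, 0.6, -0.9, 0, 0, 0, 0, 30, 0.6, -0.9, 0, 0, 0, 0, 30, 0.6, -0.9, 0, 0, 0, 0, 30, 0.6, -0.9, 0, 0, 0, 0, 30, 0.6, -0.9, 0, 0, 0, 0, 30, 0.5, -0.7, 0, 0, 0, 0, 30]'

```text
t: 11.17
tool_pos: [0.5358, 0.1085, 0.1306]
orientation: [-3.096, -0.531, 0.006]
force: [0.3, -0.4, -0.8]
opening: 0.0454
gripper_force: 15.0
```

Request:
apply_moves --steps '[0.25, -0.4, 0, 0, 0, 0, 30, 0, 0, 0, 0, 0, 0, 30, 0, 0, 0, 0, 0, 0, 30, 0, 0, 0, 0, 0, 0, 30]'

```text
t: 11.5
tool_pos: [0.5396, 0.119, 0.1323]
orientation: [3.096, 0.529, -0.003]
force: [0.2, -1.2, -0.3]
opening: 0.0454
gripper_force: 15.0
```

```bash
python3 - <<'E'
from h import *
p=robot.read_state()["tool_pos"]
blob("wrist",110,128,p[2]+.0098,"w5");blob("wrist",50,75,.02,"w5b");plan([.607,.1442,.066])
E
```

```text
[ 240  235   83   77 5065] [280.9 273. ] [0.5407 0.1186 0.1421]
[278  89  25  46 377] [293.6 113.7] [0.608  0.1323 0.02  ]
t 11.6 pos [0.54   0.1187 0.133 ] yax [ 0.331 -0.944  0.   ] zax [-0.001 -0.    -1.   ] units [ 2.39 -0.06  2.23] open 0.0455 gf 14.999905675649643
```

View pics/w5.png

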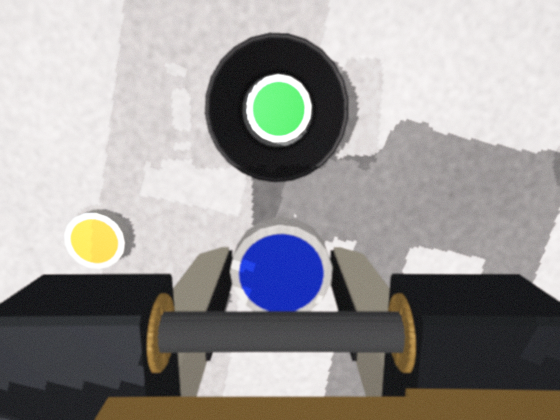

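The blue filter is held level at (281,273). Green still lies centred in the well at (279,109), and amber at (95,241) is untouched. Place blue.

Request:
apply_moves --steps '[0.4, 0, 0, 0, 0, 0, 30, 0.6, -0.05, 0, 0, 0, 0, 30, 0.7, 0, 0, 0, 0, 0, 30, 0.5, 0, 0.2, 0, 0, 0, 30, 0.2, 0, 0.6, 0, 0, 0, 30, 0, 0, 0.7, 0, 0, 0, 30, 0, 0, 0.5, 0, 0, 0, 30, 0, 0, 0.2, 0, 0, 0, 30, 0, 0, 0, 0, 0, 0, 30, 0, 0, 0, 0, 0, 0, 30]'

```text
t: 12.43
tool_pos: [0.6079, 0.1447, 0.0678]
orientation: [3.097, 0.528, -0.0]
force: [-0.0, -0.8, -0.0]
opening: 0.0455
gripper_force: 15.0
```

Request:
apply_moves --steps '[-0.02, 0, 0.05, 0, 0, 0, 30, 0, 0, 0, 0, 0, 0, 70, 0, 0, 0, 0, 0, 0, 100, 0, 0, 0, 0, 0, 0, 100, 0, 0, 0, 0, 0, 0, 100, 0, 0, -0.5, 0, 0, 0, 100, 0, 0, -0.9, 0, 0, 0, 100, -0.4, 0, -0.8, 0, 0, 0, 100, -0.8, 0, -0.4, 0, 0, 0, 100, -0.8, 0, 0, 0, 0, 0, 100, -0.4, 0, 0, 0, 0, 0, 100, 0, 0, 0, 0, 0, 0, 100]'

```text
t: 13.43
tool_pos: [0.5379, 0.1209, 0.1445]
orientation: [3.096, 0.53, 0.0]
force: [-1.5, 0.3, -0.6]
opening: 0.0929
gripper_force: 0.0
```

```bash
python3 - <<'E'
from h import *
blob("wrist",110,128,.034,"w6");plan([.607,.1442,.066])
E
```

```text
[ 256   83   50   53 2105] [280.3 109. ] [0.6061 0.1446 0.034 ]
t 13.4833 pos [0.539  0.1212 0.1445] yax [ 0.332 -0.943  0.   ] zax [ 0.001  0.    -1.   ] units [2.39 0.03 2.62] open 0.0928 gf 0.0
```

View pics/w6.png

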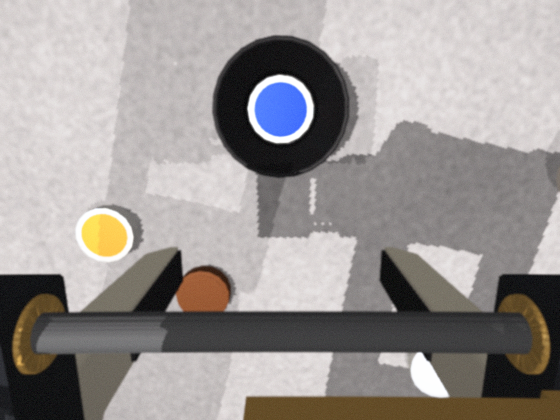

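The blue ring is concentric at (280,109), and its size is about 5 % larger than green's, which fits lying 14 mm higher. Handing in.

```bash
python3 -c "
from plant import robot
print(robot.close_job())"
```

```text
the job is handed in; nothing more can be done
None
```

Job handed in: the last wrist image shows blue flat and centred on green in the well, with amber untouched; it took about 13.5 s of the 54 s, and the hand-in call returned no verdict.

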